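# Snap the retaining clip onto the whirler spindle with the fork tool

## Robot

A 6-joint arm with a two-finger parallel gripper is mounted at the origin on a cart in front of the work surface, level with it; the furniture and walls round the work are solid. World frame = base frame: x ahead of the robot, y to its left, z up, the work surface at z = 0. Lengths are in m, angles in degrees, forces in N, time in s.
With the tool pointing down it reaches from about 0.35 to 0.875 m from the base axis. Payload 4.2 kg.
Tool frame: the origin (TCP) lies midway between the tips of the shut fingers; the grasp point (between the pads) lies 19 mm behind it; z points along the fingers, y is the line along which they close (so a half turn about z gives the same grasp; the last joint's range is limited). The gripper opens to 87 mm and grips with 3 to 60 N. Pads are 19 mm wide; open, the fingers measure 117 mm over their backs; the gripper's body (75 mm by 190 mm) begins 51 mm behind the grasp point.
Start: joints at [82.483, 22.042, 0.453, 0, -68.411, -14.817], TCP at [0.237, 0.578, 0.223] pointing down, gripper open.
Joint ranges: [-179.83, 179.83], [-69.29, 118.12], [-61.27, 80.66], [-181.25, 117.63], [-171.15, -9.14], [-177.46, 177.46]. Speed limits (degrees/s): [159.86, 159.86, 180, 180, 180, 180].

## Interface

Orientations are given as [roll, pitch, yaw] about the fixed x, y, z axes, in that order (R = Rz(yaw) Ry(pitch) Rx(roll)).
In Python, from workcell import env gives the robot as it stands. The module is installed in compiled form; this text tells all that it offers. Calls block until the motion is done:
- env.goto(position, orientation): joint-space move of the TCP to a pose.
- env.move_straight(position, rotation=None, rate=0.15, force_limit=None): straight line of the TCP; rotation=None keeps the orientation; rate is the mean speed in m/s. With force_limit (N) it stops when the force on the tool has changed by that much, and returns True; else False.
- env.set_joints(angles): joint-space move.
- env.gripper_to(opening, grasp_force=None): opening from 0.0 (shut) to 1.0 (fully open); grasp_force is the grip in N (None keeps the last); returns when the fingers have stopped.
- env.dwell(seconds).
- env.inverse_kinematics(position, orientation): joint angles nearest the present ones, or None.
- env.read_state(): the state.
- env.grab_frame(name): name is "scene" or "top" or "wrist"; returns a dict with "image" (400x640x3 uint8, blue, green, red), "fx", "fy", "cx", "cy" (pixels), "position" and "orientation" of the camera in the world. Camera axes: x right, y up, looking along -z (the intrinsics and any distortion apply to the point x, -y, -z); pixel columns grow to the right and rows downward; lengths in m; the calibration is good to about 2 mm. The wrist camera is an equidistant fisheye: a pixel r from the principal point sees the ray r / f radians off the axis. A picture is of the moment at which its call begins. There is no depth.
A pose or a line that the arm cannot do raises env.Unreachable and nothing moves.
- env.close_job(): hands the job in; it is judged then, once.
Trained networks look in a picture, given as the dict that the camera call returned (one of the last four; its "shot" number tells which), for a name from the list of things; names that differ only in an ending like _2 or _b are one class to them, and where a whole thing is asked for, a point or a joint stands for the part that bears it (a point fixed in the world has none). Each returns a list of dicts, best first, with "score" (0 to 1); they miss things now and then, are a little off and sometimes report something else, mostly with a low value. They report only what shows in the picture. A call takes as long as a camera call. They do not tell look-alikes from the thing itself.
- env.search_frame(picture, thing): "xyz" ([x, y, z] in m, in world coordinates, good to about 4 mm: the middle of the surface that is visible of it).
- env.trace(picture, thing): "mask" (400x640 bool, what is visible of it).
The state is a dict: "clock": time; "joint_positions": joint angles; "qvel": joint speeds; "joint_torque": joint torques, N m; "position": TCP position; "tool_rot": TCP orientation; "force": force on the tool from outside, world axes, zero at the start; "wrist_torque": the same for the moment, N m; "opening": opening from 0.0 (shut) to 1.0 (fully open); "finger_force": force on a finger pad.
Only numpy, scipy, OpenCV 4.12 (cv2) and the standard library are available. Lean on these libraries where they do the work, as an engineer would, in place of code of your own. Each camera call takes 0.05 s, during which the arm holds its last target. There are 200 camera calls.

## Task

Draw the fork tool fully out of its wooden sleeve, let go of it and take it again far back on its handle, so that it reaches under the wheel of the bench whirler. With the fork, push the split clip that lies on the whirler's base sideways along the base onto the spindle's groove until it snaps fully home; do not touch the clip with the gripper. Then lay the fork tool down flat on the bench and leave the other things on the bench where they are.

Things in the scene. Friction and masses are not known exactly. Their poses are not given: they have to be found in the camera images.
- whirler: Bench whirler, fixed: grey base block 26 mm high with a vertical steel spindle and a spoked aluminium wheel. Origin on the bench, on the spindle's axis; z up. The base's flat top (deck) spans x = -105 (front edge, towards the robot) to +60 mm, y = +/-60 mm. Wheel: outer radius 76 mm, underside 46 mm above the deck, top 58 mm, nut 70 mm; the groove is reached only below the wheel.
- spindle_groove (a point): Point on the spindle's axis, 4 mm above the deck (30 mm above the bench): where the clip's centre point is when it is home. The groove is 16 mm in diameter, from the deck to 10 mm above it; above that the spindle is 24 mm thick. Axes as the whirler's.
- clip: The clip again: origin on its underside, below the centre of its bore. Its mouth, flared at the front, narrows to 10 mm between two round nubs 7.5 mm in front of the origin. Its two arms are sprung: they spread 3 mm each to pass the groove, which takes about 6 N of push (more off centre), then snap shut. It goes on from any side of the spindle. Clip, spindle, deck and fork head are oiled steel.
- clip_centre (a point): Split clip (E-clip) of bare steel lying flat on the deck in front of the spindle, 38 mm long, 32 wide, 8 thick. The point is the centre of its bore, half-way up. x points out of its open mouth, facing the spindle to within about 0.4 rad; z up. Its flat back face, 24 mm wide, which the fork pushes, is at x = -22 mm. It slides easily and is steered by the fork once its back is between the tines.
- fork: The fork tool again: origin on its underside, in the middle of the flat pushing face between the tines; x points out between the tines, z up. The tines stand 30 mm apart, just outside the clip's 24 mm back, flare to 41 mm at their tips and reach 17 mm beyond the pushing face, so they can steer the clip. The fork is 9 mm high, 51 mm wide over the tines. 100 to 160 g.
- fork_neck (a point): Fork tool, 197 mm long, lying along its x axis: steel fork with two tines, straight steel neck, wooden handle, all flush on the underside. This point: on the neck (12 mm wide, 14 high, from 8 to 62 mm behind the pushing face), half-way up (7 mm above the underside), 38 mm behind the pushing face. x points to the tines, z up.
- fork_handle (a point): Point far back on the fork tool's wooden handle (15 mm wide, 22 mm high, from 64 to 180 mm behind the pushing face), half-way up (11 mm above the underside), 135 mm behind the pushing face. Axes as fork_neck.
- sleeve: Wooden sleeve fixed to the bench: a roofed channel, closed at its back, 120 mm long, 43 wide, 38 high, inside 23 wide and 28 high. Origin on the bench under the middle of its open mouth; x points out of the mouth, z up. At the start the rear 105 mm of the fork tool's handle is in it, tines outward; it comes out only along x.
- wood_rib: Bystander: flat wooden rib, 40 x 100 x 8 mm, loose. Origin at the underside.
- stone_pot: Bystander: small grey-brown pot, 64 mm wide, 59 mm high, loose. Origin at the underside.
- test_tile_8: Bystander: pale glazed tile 59 x 47 x 15 mm, loose. Origin at the underside.
- test_tile_5: Bystander: tan tile 60 x 41 x 14 mm, loose. Origin at the underside.
- modelling_stick: Bystander: wooden stick, 13 x 170 x 8 mm, along its y axis, loose. Origin at the underside.
- glaze_pot_2: Bystander: white screw-cap pot, 57 mm wide, 94 mm high, loose. Origin at the underside.
- tape_roll: Bystander: roll of tape, 104 mm wide, 25 mm high, loose. Origin at the underside.
Not all that is in view belongs to the job. Of the things that look like the fork, the larger one is meant.

How it is judged (in metres and radians):
On the way, in this order (a step that is already met when the one before it is completed fails the run):
1. the fork tool is drawn fully out of its sleeve (x of fork_handle in the frame of sleeve above 0.045 m), for 0.1 s.
2. the fork tool, lying on the bench or held, is let go of by the gripper (contact force between the fingers and fork below 0.1 N), for 0.1 s.
3. the fork tool presses the clip at the spindle (contact force between fork and clip above 1 N and horizontal distance between clip_centre and spindle_groove below 0.017 m), for 0.02 s.
At the end, for the whole second after the job is handed in: The clip lies flat on the groove (tilt under 0.15 rad), bore centre within 3.5 mm of the groove point. The fork tool lies flat on the bench itself, not on the whirler (neck point below 16 mm, handle point below 18 mm). Both are at rest (under 20 mm/s) (distance between clip_centre and spindle_groove below 0.0035 m and angle between clip_centre's own z axis and vertical below 0.15 rad and height (world z) of fork_neck below 0.016 m and height (world z) of fork_handle below 0.018 m and linear speed of each of fork, clip below 0.02 m/s); the robot touches nothing.
It fails at once if the gripper touches the clip (contact force between the fingers and clip above 0.5 N).
It fails at once if a bystander is moved more than 3 cm (distance of any of wood_rib, stone_pot, test_tile_8, test_tile_5, modelling_stick, glaze_pot_2, tape_roll from where it was at the start of the episode above 0.03 m).
It also fails if it takes over 64 s, if anything falls off the work surface, if the arm or the gripper's body presses on something with over 40 N, if the wrist force passes 120 N, or if a joint passes its speed limit or range.

## Working session

There is one attempt and no reset: what is moved stays moved. The work goes in short steps, each a Python script; the robot and the scene stay as the last script left them, time stands still between calls to the robot, and variables do not carry over. Pictures are saved under pics/ and viewed, at most 12 in all, crops included, and the job is handed in when it is done.

```bash
mkdir -p pics; cat > h.py <<'E'
from workcell import env
import numpy as np, cv2
from scipy.spatial.transform import Rotation as R
def rot(o): 
    o=np.array(o,float)
    return R.from_euler('xyz',o,degrees=True).as_matrix() if o.shape==(3,) else (o if o.shape==(3,3) else R.from_quat(o).as_matrix())
def ray(f,u,v):
    x=(u-f['cx'])/f['fx'];y=(v-f['cy'])/f['fy']
    if f.get('fish'):
        r=np.hypot(x,y); s=np.sin(r)/r if r>1e-9 else 1; d=np.array([x*s,-y*s,-np.cos(r)])
    else: d=np.array([x,-y,-1.])
    return rot(f['orientation'])@d
def atz(f,u,v,z):
    d=ray(f,u,v);p=np.array(f['position']);return p+d*(z-p[2])/d[2]
def grab(n):
    f=env.grab_frame(n); f['fish']=(n=='wrist'); return f
def proj(f,p):
    c=rot(f['orientation']).T@(np.array(p)-f['position']); x,y,z=c[0],-c[1],-c[2]
    if f.get('fish'):
        r=np.hypot(x,y);k=np.arctan2(r,z)/max(r,1e-9);return f['cx']+f['fx']*x*k,f['cy']+f['fy']*y*k
    return f['cx']+f['fx']*x/z,f['cy']+f['fy']*y/z
E
python3 - <<'E'
from h import *
for n in ('top','scene'):
    f=grab(n); cv2.imwrite(f'pics/{n}0.png',f['image'])
    print(n,{k:v for k,v in f.items() if k!='image'})
    for t in ('whirler','clip','fork','sleeve','wood_rib','stone_pot','test_tile_8','modelling_stick','glaze_pot_2','tape_roll','fork_neck','fork_handle','clip_centre'):
        print(t,[(np.round(d['xyz'],3).tolist(),round(d['score'],2),[int(a) for a in proj(f,d['xyz'])]) for d in env.search_frame(f,t)][:3])
print(env.read_state())
E
```

```text
top {'fx': 496.52643376136297, 'fy': 496.52643376136297, 'cx': 318.2341441679886, 'cy': 198.55227245291906, 'position': array([ 0.46684267, -0.01578973,  1.67781605]), 'orientation': array([  4.15677489,   0.59854035, -90.83358198]), 'shot': 1, 'fish': False}
whirler [([0.704, 0.091, 0.024], 0.85, [290, 164])]
clip [([0.649, 0.085, 0.032], 0.44, [292, 180])]
fork [([0.598, 0.422, 0.025], 0.4, [191, 197])]
sleeve [([0.492, -0.319, 0.039], 0.84, [415, 225])]
wood_rib [([0.609, -0.177, 0.021], 0.64, [370, 191]), ([0.415, 0.293, 0.006], 0.62, [231, 251])]
stone_pot [([0.629, 0.251, 0.049], 0.56, [241, 186])]
test_tile_8 [([0.611, -0.175, 0.016], 0.8, [370, 190]), ([0.712, -0.198, 0.013], 0.71, [376, 161]), ([0.417, 0.291, 0.007], 0.47, [232, 250])]
modelling_stick [([0.478, -0.206, 0.016], 0.65, [380, 230]), ([0.388, -0.433, 0.006], 0.5, [448, 256])]
glaze_pot_2 [([0.62, -0.312, 0.095], 0.78, [415, 185]), ([0.479, -0.204, 0.016], 0.54, [379, 230])]
tape_roll [([0.601, 0.421, 0.026], 0.88, [192, 196])]
fork_neck [([0.842, -0.117, 0.011], 0.66, [351, 123]), ([0.479, -0.208, 0.013], 0.47, [
[... 1465 characters left out ...]
99, 179])]
{'clock': 1.4, 'joint_positions': array([ 8.24838793e+01,  2.20411229e+01,  4.50916898e-01, -8.44032837e-04,
       -6.84114753e+01, -1.48151290e+01]), 'qvel': array([ 0.02700347,  0.02886778,  0.05255693, -0.07842062,  0.01521479,
       -0.08610372]), 'joint_torque': array([-5.30901207e-05, -3.90466619e+01,  1.87619627e+01,  4.22435984e+00,
        1.54684111e-02, -1.77701907e-05]), 'position': array([0.23745369, 0.5780943 , 0.22254206]), 'tool_rot': array([ 1.79998174e+02,  3.28830272e-04, -2.23315602e+01]), 'force': array([-0.52983436,  0.39770415, -0.12288931]), 'wrist_torque': array([-0.03041717,  0.05765517,  0.01425975]), 'finger_force': 0.0, 'opening': 0.9980641455186183}
```

```bash
python3 - <<'E'
import cv2
a=cv2.imread('pics/top0.png')[95:275,170:470]
cv2.imwrite('pics/topc.png',cv2.resize(a,(800,480),interpolation=cv2.INTER_CUBIC))
E
```

```text
(no output)
```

View pics/topc.png

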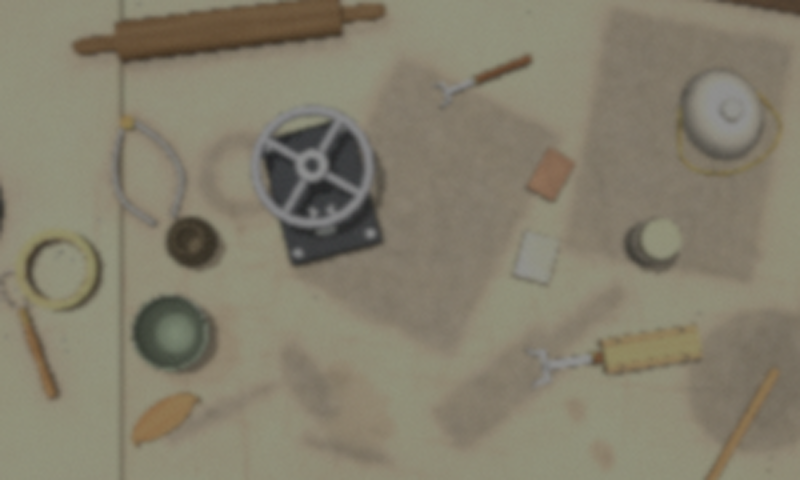

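View pics/scene0.png

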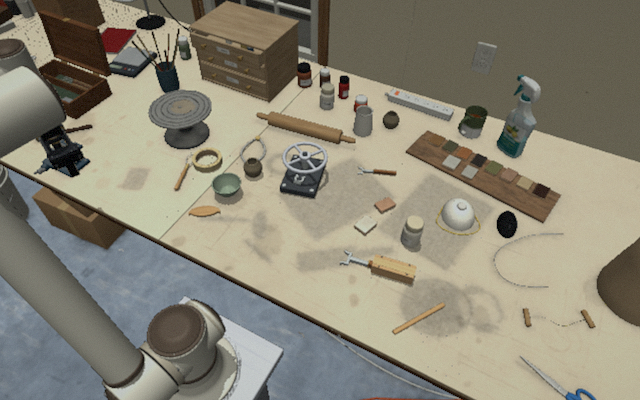

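Fork candidates in the top picture: the fork in the sleeve at (380,230), a smaller look-alike at (351,123), and a ribbon tool at (180,220). I choose the one in the sleeve. Next are close wrist views of the whirler and this fork.

```bash
cat > a.py <<'E'
from h import *
import pickle
for n,p,y in (('w',[0.54,0.05,0.22],-164),('f',[0.475,-0.17,0.22],-82)):
    env.goto(p,[180,0,y]); f=grab('wrist')
    cv2.imwrite(f'pics/{n}1.png',f['image']); 
    print({k:v for k,v in f.items() if k!='image'}, env.read_state()['clock'],env.read_state()['joint_positions'].round(0))
    f['m']={}
    for t in ('whirler','clip','clip_centre','fork','fork_neck','sleeve'):
        print(t,[(np.round(d['xyz'],3).tolist(),round(d['score'],2),[int(a) for a in proj(f,d['xyz'])]) for d in env.search_frame(f,t)][:3])
    pickle.dump(f,open(f'{n}1.pkl','wb'))
E
python3 a.py; python3 - <<'E'
import cv2,numpy as np
a=[cv2.imread(f'pics/{n}1.png') for n in 'wf']
cv2.imwrite('pics/wf1.png',np.hstack(a))
E
```

```text
{'fx': 309.70691628693146, 'fy': 309.70691628693146, 'cx': 316.9509582644933, 'cy': 200.69724301648293, 'position': array([0.47083065, 0.03179161, 0.38239508]), 'orientation': array([-1.51085370e+01, -2.18109138e-02,  1.06129763e+02]), 'shot': 3, 'fish': True} 3.625 [ 22.  14. -11.  -0. -64. -96.]
whirler [([0.613, -0.301, 0.069], 0.18, [53, 172])]
clip [([0.476, -0.198, 0.016], 0.42, [145, 82])]
clip_centre []
fork [([0.476, -0.2, 0.014], 0.73, [144, 83])]
fork_neck [([0.478, -0.197, 0.015], 0.66, [145, 84])]
sleeve [([0.491, -0.302, 0.037], 0.67, [78, 83])]
{'fx': 309.70691628693146, 'fy': 309.70691628693146, 'cx': 316.9509582644933, 'cy': 200.69724301648293, 'position': array([ 0.48418532, -0.23946315,  0.38242902]), 'orientation': array([-1.51342930e+01, -1.44296936e-02, -1.71946426e+02]), 'shot': 4, 'fish': True} 5.5917 [ -1.  10. -16.  -0. -63.   9.]
whirler []
clip []
clip_centre []
fork [([0.478, -0.206, 0.016], 0.81, [318, 147]), ([0.843, -0.126, 0.006], 0.66, [77, 175])]
fork_neck [([0.479, -0.208, 0.014], 0.9, [317, 145]), ([0.838, -0.119, 0.004], 0.6, [80, 180])]
sleeve [([0.489, -0.314, 0.036], 0.86, [321, 53])]
```

View pics/w1.png

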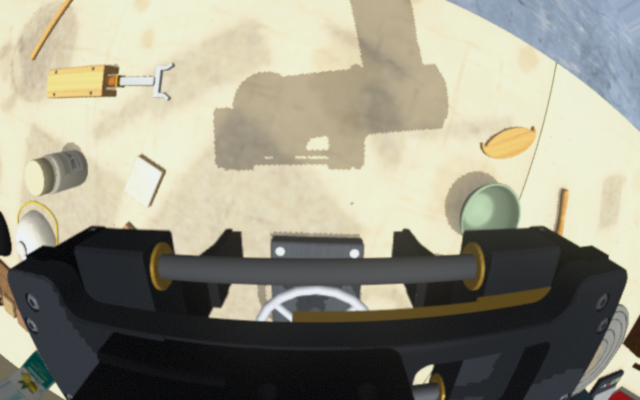

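View pics/f1.png

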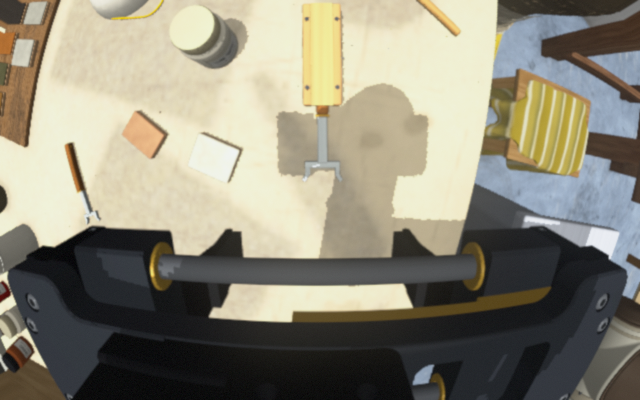

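The w1 view shows the whirler mostly hidden by the hand. In f1 the fork lies at (322,165) with its neck up to (322,108) at the sleeve mouth, and the smaller fork is at (85,190), so the choice stands. Now I compute the fork line.

```bash
python3 - <<'E'
from h import *
import pickle
f=pickle.load(open('f1.pkl','rb'))
for n,u,v,z in (('neckr',322,112,.014),('head',322,163,.009),('tipL',306,179,.009),('tipR',339,179,.009),('sl',302.5,105,.038),('sr',342,105,.038),('bl',304,3,.038),('br',340,3,.038)):
    print(n,atz(f,u,v,z).round(4))
a=cv2.resize(f['image'][60:190,260:385],(750,780)[:2],interpolation=cv2.INTER_CUBIC)
cv2.imwrite('pics/fc.png',cv2.resize(a,(576,600)))
E
```

```text
neckr [ 0.4794 -0.2484  0.014 ]
head [ 0.4705 -0.1873  0.009 ]
tipL [ 0.4871 -0.1649  0.009 ]
tipR [ 0.447  -0.1706  0.009 ]
sl [ 0.502  -0.2526  0.038 ]
sr [ 0.4591 -0.2589  0.038 ]
bl [ 0.5174 -0.3715  0.038 ]
br [ 0.4776 -0.3774  0.038 ]
```

View pics/fc.png

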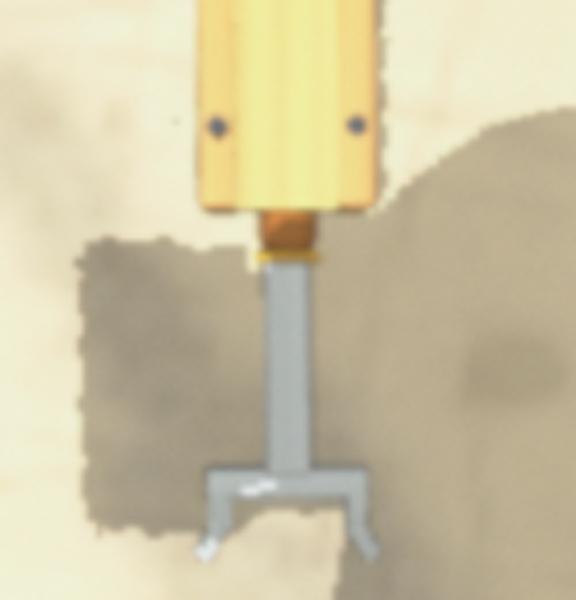

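```bash
cat > b.py <<'E'
from h import *
d=np.array([-0.141,.990,0]); g=np.array([0.4751,-0.2196,0.004]); o=[180,0,-81.9]
env.gripper_to(0.6)
env.goto(g+[0,0,.06],o)
print(env.move_straight(g,force_limit=15))
env.gripper_to(0.0,grasp_force=25); s=env.read_state(); print(s['opening'],s['finger_force'],s['force'])
print(env.move_straight(g+.127*d,rate=.1,force_limit=30)); env.dwell(.25)
s=env.read_state(); print(s['position'],s['force'],s['clock'])
env.gripper_to(0.6); env.dwell(.2)
env.move_straight(g+.127*d+[0,0,.12],rate=.25)
env.goto([0.46,-0.14,0.2],[180,0,98.1])
f=grab('wrist'); cv2.imwrite('pics/r1.png',f['image'])
import pickle; pickle.dump(f,open('r1.pkl','wb'))
for t in ('fork','fork_neck','fork_handle'): print(t,[(np.round(q['xyz'],3).tolist(),round(q['score'],2)) for q in env.search_frame(f,t)][:3])
s=env.read_state(); print(s['position'],s['clock'],s['joint_positions'].round(0))
E
python3 b.py
```

```text
False
0.13249834878824238 24.987912476062775 [ 1.02424908 -0.46816909  0.60631444]
False
[ 0.4573232  -0.09404813  0.00403122] [-1.30394457  0.49460426  2.38718339] 10.425
fork [([0.46, -0.126, 0.023], 0.56)]
fork_neck [([0.834, -0.111, 0.004], 0.93), ([0.466, -0.13, 0.022], 0.6)]
fork_handle [([0.46, -0.129, 0.019], 0.73), ([0.836, -0.111, 0.009], 0.67)]
[ 0.45997784 -0.13996536  0.19995911] 14.9667 [   2.    9.  -21.   -0.  -60. -174.]
```

View pics/r1.png

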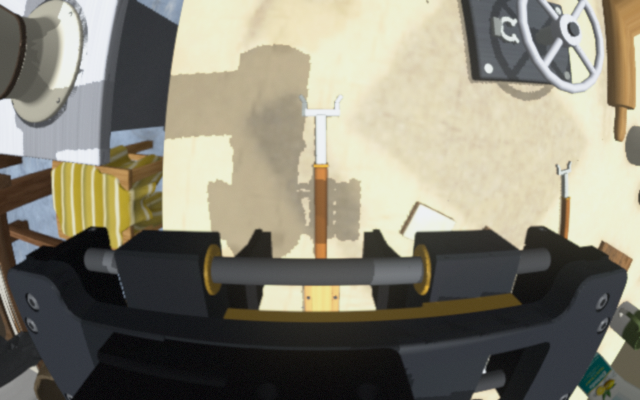

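```bash
cat > c.py <<'E'
from h import *
import pickle
f=pickle.load(open('r1.pkl','rb'))
for n,u,v,z in (('face',321,114,.009),('ferr',320,165,.018),('handl',321,240,.022),('wheel',571,29,.09),('clip',508,30,.034),('c1',489,69,.026)): print(n,atz(f,u,v,z).round(4))
h=np.array([0.4710,-0.190,0.004]); o=[180,0,98.1]
env.goto(h+[0,0,.07],o)
print(env.move_straight(h,force_limit=15))
env.gripper_to(0.0,grasp_force=55); s=env.read_state(); print(s['opening'],s['finger_force'],s['position'])
env.move_straight(h+[0,0,.2],rate=.2)
env.goto([0.47,0.02,0.2],[180,0,16])
for n in ('wrist','top'):
    f=grab(n); cv2.imwrite(f'pics/{n}2.png',f['image']); pickle.dump(f,open(f'{n}2.pkl','wb'))
    for t in ('fork','fork_neck','clip','clip_centre','whirler'): print(t,[(np.round(q['xyz'],3).tolist(),round(q['score'],2),[int(a) for a in proj(f,q['xyz'])]) for q in env.search_frame(f,t)][:3])
s=env.read_state(); print(s['position'],s['clock'],s['joint_positions'].round(0),s['force'],s['opening'])
E
python3 c.py
```

```text
face [ 0.4525 -0.0623  0.009 ]
ferr [ 0.4595 -0.1191  0.018 ]
handl [ 0.4734 -0.2066  0.022 ]
wheel [0.7166 0.1001 0.09  ]
clip [0.6591 0.0875 0.034 ]
c1 [0.6409 0.031  0.026 ]
False
0.1680789916092043 55.000120997428894 [ 0.47108439 -0.19003237  0.00408272]
fork [([0.531, 0.038, 0.218], 0.76, [318, 134])]
fork_neck [([0.532, 0.039, 0.219], 0.62, [317, 130])]
clip []
clip_centre []
whirler [([0.631, 0.088, 0.027], 0.9, [298, 26])]
fork [([0.84, -0.116, 0.016], 0.57, [351, 123]), ([0.576, 0.045, 0.216], 0.42, [302, 197])]
fork_neck [([0.577, 0.045, 0.212], 0.43, [302, 197]), ([0.843, -0.119, 0.012], 0.42, [352, 123])]
clip [([0.648, 0.089, 0.034], 0.38, [291, 180])]
clip_centre []
whirler [([0.701, 0.092, 0.025], 0.66, [290, 165]), ([0.488, -0.32, 0.039], 0.24, [415, 226])]
[0.47000038 0.01999476 0.20001054] 22.3083 [ 22.   8. -22.  -0. -60.  84.] [-1.0352337  -0.19092513 -1.81839006] 0.16974208598048027
```

View pics/wrist2.png

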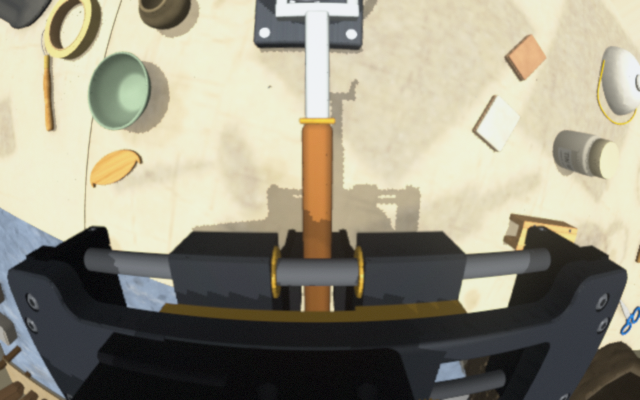

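```bash
python3 - <<'E'
from h import *
import pickle
t=pickle.load(open('top2.pkl','rb')); w=pickle.load(open('wrist2.pkl','rb')); r=pickle.load(open('r1.pkl','rb'))
c=lambda x,y:(170+x/2.667,95+y/2.667)
for n,f,(u,v),z in (('nut',t,c(312,165),.096),('fl',t,c(293,262),.026),('fr',t,c(381,240),.026),('clip',t,c(322,213),.034),('wl',w,(255,46),.026),('wr',w,(361,49),.026),('screwL',w,(264,34),.026),('screwR',w,(350,34),.026),('rnut',r,(571,29),.096)): print(n,atz(f,u,v,z).round(4))
cv2.imwrite('pics/rt.png',np.hstack([cv2.resize(r['image'][0:100,450:610],(640,400),interpolation=cv2.INTER_CUBIC)]))
E
```

```text
nut [0.718  0.0976 0.096 ]
fl [0.6069 0.1277 0.026 ]
fr [0.6329 0.017  0.026 ]
clip [0.6671 0.0901 0.034 ]
wl [0.5987 0.128  0.026 ]
wr [0.6259 0.0165 0.026 ]
screwL [0.6143 0.1224 0.026 ]
screwR [0.6389 0.0326 0.026 ]
rnut [0.7107 0.0963 0.096 ]
```

View pics/rt.png

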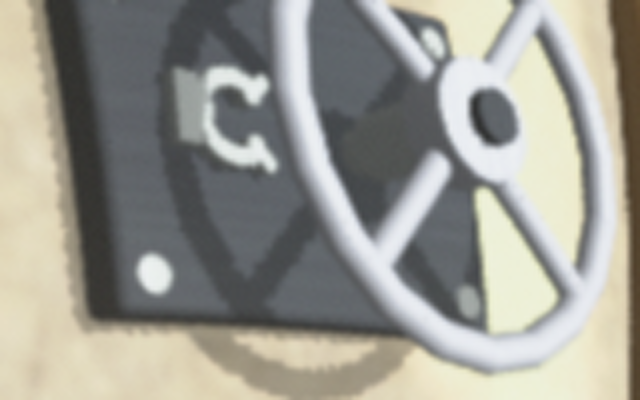

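```bash
python3 - <<'E'
from h import *
import pickle
r=pickle.load(open('r1.pkl','rb'))
c=lambda x,y:(450+x/4,y/4)
P={}
for n,(x,y),z in (('b1',(177,69),.034),('b2',(180,142),.034),('t1',(266,88),.034),('t2',(272,166),.034),('nut',(494,116),.096),('bore',(240,121),.034)):
    P[n]=atz(r,*c(x,y),z); print(n,P[n].round(4))
d=(P['t1']+P['t2']-P['b1']-P['b2'])/2; print(np.linalg.norm(d),np.degrees(np.arctan2(d[1],d[0])),np.linalg.norm(P['b1']-P['b2']),((P['b1']+P['b2'])/2).round(4))
E
cat > d.py <<'E'
from h import *
import pickle,sys
S=np.array([0.714,0.097]); yaw=float(sys.argv[1]); dist=float(sys.argv[2]); z=float(sys.argv[3]); 
# place fork so its face is dist before spindle, on the line with heading yaw
u=np.array([np.cos(np.radians(yaw)),np.sin(np.radians(yaw))])
p=S-u*(dist+.135)
env.goto([*p,z+.05],[180,0,yaw]); env.move_straight([*p,z])
f=grab('wrist'); cv2.imwrite('pics/d1.png',f['image']); pickle.dump(f,open('d1.pkl','wb'))
for t in ('fork','clip','clip_centre','whirler'): print(t,[(np.round(q['xyz'],3).tolist(),round(q['score'],2),[int(a) for a in proj(f,q['xyz'])]) for q in env.search_frame(f,t)][:3])
print(env.read_state()['position'],env.read_state()['clock'],env.read_state()['force'])
E
python3 d.py 14 0.130 0.035
```

```text
b1 [0.6379 0.0973 0.034 ]
b2 [0.6405 0.0733 0.034 ]
t1 [0.6717 0.1036 0.034 ]
t2 [0.6756 0.0777 0.034 ]
nut [0.7151 0.0983 0.096 ]
bore [0.6622 0.0883 0.034 ]
0.03480763541013082 8.863541540596833 0.02407843860071065 [0.6392 0.0853 0.034 ]
fork [([0.52, 0.046, 0.054], 0.59, [324, 134])]
clip [([0.516, 0.048, 0.053], 0.48, [319, 141])]
clip_centre []
whirler [([0.708, -0.19, 0.015], 0.7, [623, 23])]
[0.45774793 0.03321137 0.03612734] 23.5833 [-0.32494896 -0.3677458  -1.6022002 ]
```

View pics/d1.png

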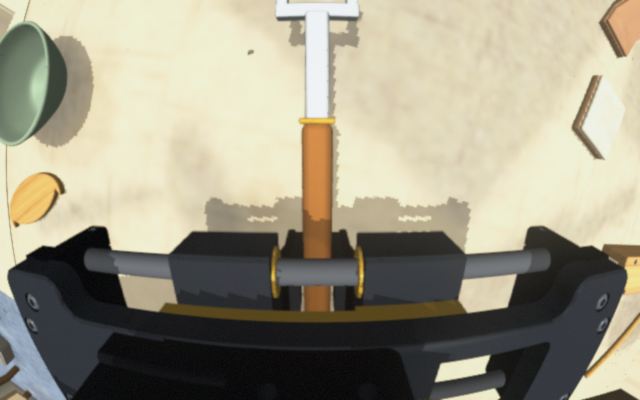

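The r1 crop is the good view: the clip's back middle is at px (495,26), its mouth faces the nut at (573,29), and its back measures 24.1 mm as specified. The spindle is at (0.715,0.098) and the heading is about 9.4°. In d1 the fork is centred in the hand (px 317).

```bash
cat > e.py <<'E'
from h import *
S=np.array([0.7148,0.098]); Y=9.4
u=np.array([np.cos(np.radians(Y)),np.sin(np.radians(Y))])
def P(dist,z): return [*(S-u*(dist+.135)),z]
def st(t):
    s=env.read_state(); f=s['force']; print(t,s['position'].round(4),f.round(2),'along',round(f[:2]@u,2),s['clock'])
E
python3 - <<'E'
from e import *
env.move_straight(P(.130,.040),[180,0,Y]); st('pre')
env.move_straight(P(.096,.036),rate=.06); st('over')
print(env.move_straight(P(.096,.027),rate=.02,force_limit=2.5)); st('down')
f=grab('scene'); cv2.imwrite('pics/s3.png',f['image'])
a=f['image'][130:220,240:360]; cv2.imwrite('pics/s3c.png',cv2.resize(a,(800,600),interpolation=cv2.INTER_CUBIC))
import pickle; pickle.dump(f,open('s3.pkl','wb'))
for t in ('clip_centre','clip'): print(t,[(np.round(q['xyz'],4).tolist(),round(q['score'],2)) for q in env.search_frame(f,t)][:2])
E
```

```text
pre [0.4537 0.0552 0.0406] [ 0.29 -0.01 -1.65] along 0.28 23.8833
over [0.4866 0.06   0.0357] [ 0.12 -0.21 -1.  ] along 0.08 24.6
True
down [0.487  0.0604 0.028 ] [-1.35 -0.87  3.52] along -1.48 25.025
clip_centre []
clip [([0.4788, 0.0643, 0.0438], 0.34)]
```

View pics/s3c.png

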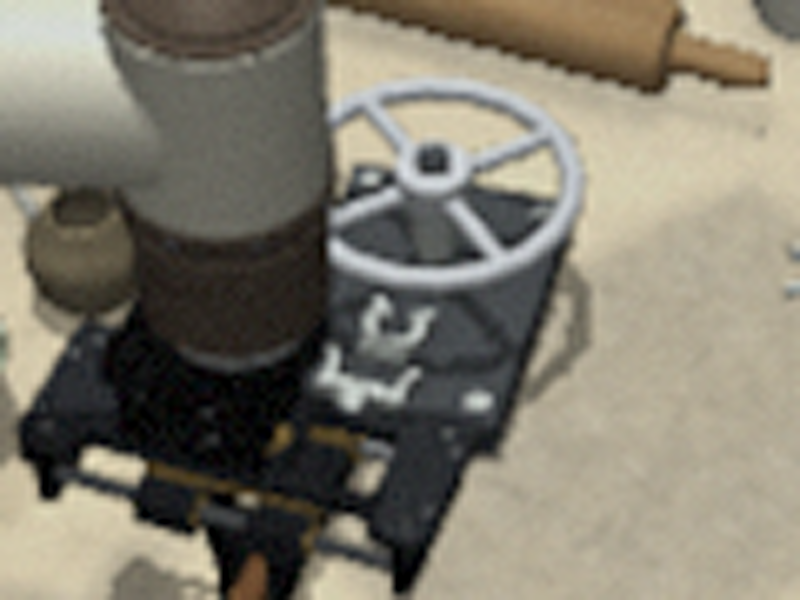

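```bash
python3 - <<'E'
from e import *
import pickle
f=pickle.load(open('s3.pkl','rb')); n=np.array([-u[1],u[0]])
def q(t,xy,z):
    a=proj(f,[*xy,z]); print(t,round((a[0]-240)*6.667),round((a[1]-130)*6.667))
q('tipL',S-u*.079+n*.0205,.035);q('tipR',S-u*.079-n*.0205,.035);q('facemid',S-u*.096,.035)
q('b1',[.6379,.0973],.034);q('b2',[.6405,.0733],.034);q('t1',[.6717,.1036],.034);q('t2',[.6756,.0777],.034)
q('nut',S,.096);q('groove',S,.03);q('fr',[.6259,.0165],.026)
E
```

```text
tipL 337 340
tipR 415 361
facemid 363 374
b1 355 342
b2 400 356
t1 378 294
t2 427 308
nut 429 155
groove 431 251
fr 487 427
```

```bash
python3 - <<'E'
from e import *
env.move_straight(P(.096,.0300),rate=.02); st('up')
print(env.move_straight(P(.060,.0300),rate=.04,force_limit=12)); st('a')
f=grab('scene'); a=f['image'][130:220,240:360]; A=cv2.resize(a,(800,600),interpolation=cv2.INTER_CUBIC)
print(env.move_straight(P(.038,.0300),rate=.04,force_limit=12)); st('b')
f=grab('scene'); a=f['image'][130:220,240:360]; B=cv2.resize(a,(800,600),interpolation=cv2.INTER_CUBIC)
cv2.imwrite('pics/ab.png',np.hstack([A[50:450,250:600],B[50:450,250:600]]))
E
```

```text
up [0.4866 0.0602 0.0298] [-0.29  0.08  0.68] along -0.27 25.45
False
a [0.5226 0.0662 0.03  ] [ 0.71 -0.2   0.24] along 0.66 26.5
False
b [0.5446 0.0699 0.03  ] [-0.05 -0.23  0.19] along -0.09 27.25
```

View pics/ab.png

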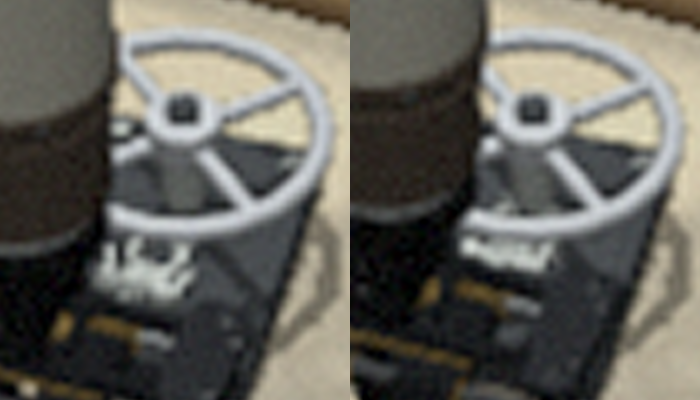

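The clip sits between the tines and moves with the fork. Now the snap push.

```bash
python3 - <<'E'
from e import *
for d in (.034,.031,.028,.0265,.025,.0235,.022,.0205):
    r=env.move_straight(P(d,.0300),rate=.03,force_limit=35); st(f'{d} {r}')
    if r: break
f=grab('scene'); a=f['image'][130:220,240:360]; A=cv2.resize(a,(800,600),interpolation=cv2.INTER_CUBIC)
cv2.imwrite('pics/g.png',A[50:450,250:600])
E
```

```text
0.034 False [0.5484 0.0705 0.03  ] [ 0.31 -0.12 -0.08] along 0.28 27.5833
0.031 False [0.5504 0.0706 0.03  ] [-2.44  0.57  2.76] along -2.31 27.8333
0.028 False [0.5522 0.0707 0.0299] [-5.48  0.44  4.6 ] along -5.33 28.0833
0.0265 False [0.5528 0.0707 0.0298] [-7.14 -1.39  7.25] along -7.27 28.3333
0.025 False [0.554  0.0708 0.0299] [-8.04 -2.22  7.34] along -8.29 28.5833
0.0235 False [0.556  0.0712 0.0299] [-6.16 -0.61  6.81] along -6.18 28.8333
0.022 False [0.5603 0.0724 0.0301] [-0.39 -0.18  0.54] along -0.42 29.0833
0.0205 False [0.5621 0.0728 0.03  ] [-0.42 -0.16  0.53] along -0.44 29.3333
```

```bash
python3 - <<'E'
from e import *
for d in (.019,.0175,.016,.0145):
    r=env.move_straight(P(d,.0300),rate=.03,force_limit=12); st(f'{d} {r}')
    if r or env.read_state()['force'][:2]@u<-5: break
f=grab('scene'); a=f['image'][130:220,240:360]; A=cv2.resize(a,(800,600),interpolation=cv2.INTER_CUBIC)
cv2.imwrite('pics/g.png',A[50:450,250:600])
E
```

```text
0.019 False [0.5631 0.0729 0.0301] [ 0.42 -0.9   1.76] along 0.27 29.6333
0.0175 False [0.5645 0.0731 0.03  ] [-1.09  0.72  1.61] along -0.96 29.8833
0.016 False [0.5646 0.073  0.0299] [-4.89  0.33  5.56] along -4.77 30.1333
0.0145 False [0.5647 0.0729 0.0299] [-8.4  -0.06  8.73] along -8.3 30.3833
```

```bash
python3 - <<'E'
from e import *
import pickle
print('bench edge',atz(pickle.load(open('f1.pkl','rb')),474,190,0))
env.move_straight(P(.030,.0305),rate=.06); st('back')
env.move_straight(P(.150,.034),rate=.12)
env.move_straight(P(.150,.10),rate=.2)
env.move_straight([.45,-.08,.10],rate=.2)
print(env.move_straight([.45,-.08,.0025],rate=.08,force_limit=4)); st('laid')
env.gripper_to(.5); env.dwell(.3); st('open')
env.move_straight([.45,-.08,.15],rate=.2)
env.goto([0.46,-0.14,0.2],[180,0,98.1])
f=grab('wrist'); A=f['image']
B=cv2.resize(A[0:100,450:610],(640,400),interpolation=cv2.INTER_CUBIC)
cv2.imwrite('pics/end.png',cv2.resize(np.vstack([A,B]),(480,600))); st('end')
E
```

```text
bench edge [ 0.25591351 -0.18281898  0.        ]
back [0.552  0.0711 0.0304] [ 1.34  0.17 -0.67] along 1.35 30.8417
True
laid [ 0.4494 -0.0799  0.004 ] [-0.6   0.02  4.33] along -0.58 34.4167
open [ 0.4481 -0.0802  0.0031] [ 0.48  0.93 -0.17] along 0.63 35.5167
end [ 0.46 -0.14  0.2 ] [-0.37  0.02 -0.28] along -0.36 40.2583
```

View pics/end.png

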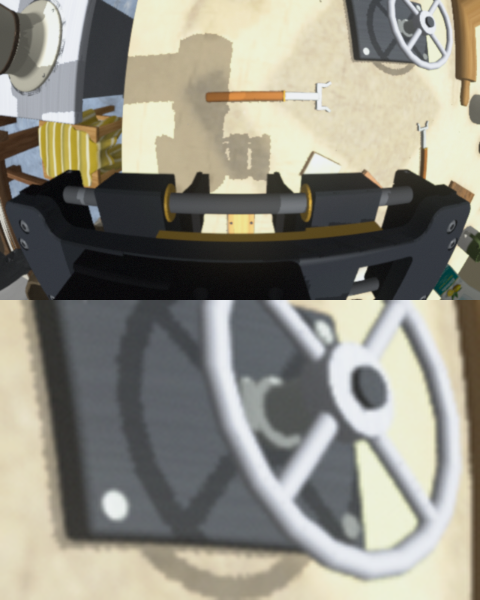

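The fork lies flat on the bench at (265,97). The clip encloses the spindle foot at (265,410), and the push showed the snap at about 8 N and then a hard stop. Handing in.

```bash
python3 -c "
from workcell import env
print(env.close_job())"
```

```text
the job is handed in; nothing more can be done
None
```

I handed the job in, though it gave back no verdict: the fork was drawn out and retaken by its handle, the clip snapped onto the groove (about 8 N, then a hard stop), and the fork now lies flat on the bench; I saw no bystander shift.

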